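# Put the pocket books back into their archive box and close it

## Robot

A 6-joint arm with a two-finger parallel gripper is mounted at the origin on the work surface. World frame = base frame: x ahead of the robot, y to its left, z up, the work surface at z = 0. Lengths are in m, angles in rad, forces in N, time in s.
With the tool pointing down it reaches from about 0.375 to 0.925 m from the base axis. Payload 5.7 kg.
Tool frame: the origin (TCP) lies midway between the tips of the shut fingers; the grasp point (between the pads) lies 19 mm behind it; z points along the fingers, y is the line along which they close (so a half turn about z gives the same grasp; the last joint's range is limited). The gripper opens to 88 mm and grips with 3 to 60 N. Pads are 20 mm wide; open, the fingers measure 115 mm over their backs; the gripper's body (75 mm by 178 mm) begins 61 mm behind the grasp point.
Start: joints at [-1.438, 0.359, 1.51, -0, 1.272, -0.115], TCP at [0.147, -0.582, 0.223] pointing down, gripper open.
Joint ranges: [-2.97, 2.97], [-1.01, 2.36], [0.21, 2.38], [-0.96, 4.11], [0.2, 2.71], [-2.98, 2.98]. Speed limits (rad/s): [2.39, 2.39, 3.14, 3.14, 3.14, 3.14].

## Interface

Orientations are given as a unit quaternion [x, y, z, w].
In Python, from bench import move_ptp, servo_line, goto_joints, move_gripper, sleep, inverse_kinematics, capture, PlanningError, close_job, spot_in, silhouettes, current_clock, current_joint_pos, current_qvel, current_joint_torque, current_position, current_orientation, current_force, current_torque, current_finger_gap, current_grip_force gives the robot as it stands. Calls block until the motion is done:
- move_ptp(position, orientation): joint-space move of the TCP to a pose.
- servo_line(position, orientation=None, rate=0.15, contact_N=None): straight line of the TCP; orientation=None keeps the orientation; rate is the mean speed in m/s. With contact_N (N) it stops when the force on the tool has changed by that much, and returns True; else False.
- goto_joints(angles): joint-space move.
- move_gripper(opening): finger opening in m; the grip force is fixed at half the most; returns when the fingers have stopped.
- sleep(seconds).
- inverse_kinematics(position, orientation): joint angles nearest the present ones, or None.
- capture(name): name is "scene" or "top"; returns a dict with "image" (400x640x3 uint8, blue, green, red), "range_z" (400x640 float32, m along the optical axis (not along the pixel's ray), 0 where there is no reading), "intrinsics" (3x3 intrinsics, pixels), "k1" (the pictures are not rectified: a ray, as slopes to the right and down, at radius r is drawn at 1 + k1 r^2 times it, then the intrinsics apply), "R" (3x3) and "t" (3): a world point X has camera coordinates R X + t. Camera axes: x right, y down, z forward; pixel columns grow to the right and rows downward; lengths in m; the calibration is good to about 2 mm. A picture is of the moment at which its call begins.
A pose or a line that the arm cannot do raises PlanningError and nothing moves.
- close_job(): hands the job in; it is judged then, once.
Trained networks look in the newest picture that a camera, given by its name, has taken for a name from the list of things; names that differ only in an ending like _2 or _b are one class to them, and where a whole thing is asked for, a point or a joint stands for the part that bears it (a point fixed in the world has none). Each returns a list of dicts, best first, with "conf" (0 to 1); they miss things now and then, are a little off and sometimes report something else, mostly with a low value. They report only what shows in the picture. A call takes as long as a camera call. They do not tell look-alikes from the thing itself.
- spot_in(camera, query): "xy" ([column, row] in pixels, amid what is visible of it).
- silhouettes(camera, query): "region" (400x640 bool, what is visible of it) and "xy" ([column, row] in pixels, amid what is visible of it).
Readings, each from a call of its own:
- current_clock(): time.
- current_joint_pos(): joint angles.
- current_qvel(): joint speeds.
- current_joint_torque(): joint torques, N m.
- current_position(): TCP position.
- current_orientation(): TCP orientation.
- current_force(): force on the tool from outside, world axes, zero at the start.
- current_torque(): the same for the moment, N m.
- current_finger_gap(): finger opening in m.
- current_grip_force(): force on a finger pad.
Only numpy, scipy, OpenCV 4.12 (cv2) and the standard library are available. Lean on these libraries where they do the work, as an engineer would, in place of code of your own. Each camera call takes 0.05 s, during which the arm holds its last target. There are 200 camera calls.

## Task

Put the pocket books back in their archive box: lift the lid off and lay it flat on the cork mat, then take out the wooden dummy block that has been keeping their place and set it flat in the small black tray. Stack all the blue pocket books that are on the table into the box as one neat pile in the middle, lying flat, squared up with one another and with the box. Then put the lid back so that it is fully down and level on the rim; leave the other things on the table where they are.

Things in the scene. Friction and masses are not known exactly. Their poses are not given: they have to be found in the camera images.
- box: grey open-topped archive box, fixed to the table, outside 130 (x) x 150 (y) x 97 (z) mm, inside 120 x 140 mm, 92 mm deep: walls 5 mm, floor 5 mm thick. Each of its two +-y sides has a finger notch 60 mm wide, centred, from the rim down to the floor. A paper label in a metal frame on the -x side. Origin at the centre of its underside, z up.
- lid: loose grey lid, 220 g, starts on the box, fits either way round. Below, a plug 113 (x) x 133 (y) x 8 mm that enters the mouth with 3.5 mm to spare each side; on it a plate 136 x 156 x 6 mm that rests on the rim; on top, centred, a wooden bar handle 16 (x) x 70 (y) x 30 (z) mm. Origin: centre of the plug's underside, z up; seated it is 89 mm above the box's origin.
- mat: cork mat lying fixed on the table, 160 (x) x 170 (y) x 3 mm, origin at the centre of its underside. The lid is to lie here meanwhile.
- tray: small shallow black tray fixed to the table, outside 124 (x) x 94 (y) x 12 (z) mm, walls and floor 4 mm. Origin at the centre of its underside. For the dummy block.
- dummy: plain plywood dummy block, 92 (x) x 62 (y) x 44 (z) mm, about 150 g, starts lying in the closed box on its floor, its long side along the box's x. Origin at the centre of its underside, z up.
- book1: pocket hardback book in dark blue cloth, closed and rigid, 92 (x) x 62 (y) x 16 (z) mm, about 90 g, lying flat on the table; all books are alike. Origin at the centre of its underside, z up through the covers, spine at +y. May be absent (None).
- book2: pocket hardback book in dark blue cloth, closed and rigid, 92 (x) x 62 (y) x 16 (z) mm, about 90 g, lying flat on the table; all books are alike. Origin at the centre of its underside, z up through the covers, spine at +y. May be absent (None).
- book3: pocket hardback book in dark blue cloth, closed and rigid, 92 (x) x 62 (y) x 16 (z) mm, about 90 g, lying flat on the table; all books are alike. Origin at the centre of its underside, z up through the covers, spine at +y. May be absent (None).
- book4: pocket hardback book in dark blue cloth, closed and rigid, 92 (x) x 62 (y) x 16 (z) mm, about 90 g, lying flat on the table; all books are alike. Origin at the centre of its underside, z up through the covers, spine at +y. May be absent (None).
- book5: pocket hardback book in dark blue cloth, closed and rigid, 92 (x) x 62 (y) x 16 (z) mm, about 90 g, lying flat on the table; all books are alike. Origin at the centre of its underside, z up through the covers, spine at +y. May be absent (None).
- novel: bystander: larger green book lying flat, 175 (x) x 110 (y) x 28 mm, origin at the centre of its underside. Leave alone.
- pen_pot: bystander: dark steel pen pot, 72 mm across, 95 mm high, with a few pens in it, origin at the centre of its underside. Leave alone.
- stamp: bystander: dark wooden hand stamp standing upright, 32 mm across, 82 mm high, origin at the centre of its underside. Leave alone.
There are look-alikes about, which are no part of the job. Of the things like the tray, leave any that is pink or yellow; of the rest the smaller one is meant.

How it is judged:
On the way, in this order (a step that is already met when the one before it is completed fails the run):
1. the lid lies flat on the cork mat (horizontal distance between lid and mat below 0.06 m and height (world z) of lid below 0.012 m and angle between lid's own z axis and vertical below 0.06 rad), for 0.2 s.
2. the dummy block lies flat in the tray (horizontal distance between dummy and tray below 0.025 m and height (world z) of dummy below 0.01 m and angle between dummy's own z axis and vertical below 0.06 rad), for 0.2 s.
3. all the books lie in one square pile in the box, the lid still off ((angle between book1's own z axis and vertical below 0.06 rad or angle between book1's own z axis and vertical above 3.08 rad) and angle between the x axis of each of book1, book2, book3, book4, book5 and the x axis of box, either way round below 0.15 rad and z of each of book1, book2, book3, book4, book5 in the frame of box below 0.088 m and horizontal distance between each of book1, book2, book3, book4, book5 and box below 0.03 m and horizontal distance between book1 and book2 below 0.01 m and horizontal distance between each of book1, book2 and book3 below 0.01 m and horizontal distance between each of book1, book2, book3 and book4 below 0.01 m and horizontal distance between each of book1, book2, book3, book4 and book5 below 0.01 m and (angle between book2's own z axis and vertical below 0.06 rad or angle between book2's own z axis and vertical above 3.08 rad) and (angle between book3's own z axis and vertical below 0.06 rad or angle between book3's own z axis and vertical above 3.08 rad) and (angle between book4's own z axis and vertical below 0.06 rad or angle between book4's own z axis and vertical above 3.08 rad) and (angle between book5's own z axis and vertical below 0.06 rad or angle between book5's own z axis and vertical above 3.08 rad) and horizontal distance between lid and box above 0.08 m), for 0.2 s.
At the end, for the whole second after the job is handed in: Books flat in the box (3.4 deg) in one pile: origins within 10 mm of one another, 30 mm of the box's middle, 8.6 deg of its x. Dummy flat in the tray, within 25 mm of its middle. Lid within 10 mm of the box's middle, origin 86-92 mm above the box's, level within 1.4 deg. All at rest, let go (all of step 2 and (angle between book1's own z axis and vertical below 0.06 rad or angle between book1's own z axis and vertical above 3.08 rad) and angle between the x axis of each of book1, book2, book3, book4, book5 and the x axis of box, either way round below 0.15 rad and z of each of book1, book2, book3, book4, book5 in the frame of box below 0.088 m and horizontal distance between each of book1, book2, book3, book4, book5 and box below 0.03 m and horizontal distance between book1 and book2 below 0.01 m and horizontal distance between each of book1, book2 and book3 below 0.01 m and horizontal distance between each of book1, book2, book3 and book4 below 0.01 m and horizontal distance between each of book1, book2, book3, book4 and book5 below 0.01 m and (angle between book2's own z axis and vertical below 0.06 rad or angle between book2's own z axis and vertical above 3.08 rad) and (angle between book3's own z axis and vertical below 0.06 rad or angle between book3's own z axis and vertical above 3.08 rad) and (angle between book4's own z axis and vertical below 0.06 rad or angle between book4's own z axis and vertical above 3.08 rad) and (angle between book5's own z axis and vertical below 0.06 rad or angle between book5's own z axis and vertical above 3.08 rad) and horizontal distance between lid and box below 0.01 m and z of lid in the frame of box between 0.086 and 0.092 m and angle between lid's own z axis and vertical below 0.025 rad and linear speed of each of book1, book2, book3, book4, book5, lid, dummy below 0.02 m/s); the robot touches nothing.
It fails at once if the green book is moved more than 3 cm or tipped over (distance of novel from where it was at the start of the episode above 0.03 m or angle between novel's own z axis and vertical above 0.4 rad).
It fails at once if the pen pot is moved more than 3 cm or tipped over (distance of pen_pot from where it was at the start of the episode above 0.03 m or angle between pen_pot's own z axis and vertical above 0.4 rad).
It fails at once if the hand stamp is moved more than 3 cm or tipped over (distance of stamp from where it was at the start of the episode above 0.03 m or angle between stamp's own z axis and vertical above 0.4 rad).
Of book1, book2, book3, book4, book5 only 3 to 5 are there at a start; the rules pass over those that are not, and their reading is None.
At some moment in a run one of lid, dummy, book1, book2, book3, book4, book5 may be knocked a few centimetres aside while the robot is not near it.
Once in a run the grip may slacken for a moment while it holds something.
It also fails if it takes over 210 s, if anything falls off the work surface, if the arm or the gripper's body presses on something with over 40 N, if the wrist force passes 120 N, or if a joint passes its speed limit or range.

## Working session

There is one attempt and no reset: what is moved stays moved. The work goes in short steps, each a Python script; the robot and the scene stay as the last script left them, time stands still between calls to the robot, and variables do not carry over. Pictures are saved under pics/ and viewed, at most 14 in all, crops included, and the job is handed in when it is done.

```bash
ls; mkdir -p pics
cat > h.py <<'E'
import numpy as np, cv2
from bench import *
from scipy.spatial.transform import Rotation as Ro
def cloud(c):
    d=c["range_z"]; K=c["intrinsics"]; v,u=np.mgrid[0:400,0:640]
    xd=(u-K[0][2])/K[0][0]; yd=(v-K[1][2])/K[1][1]; x,y=xd.copy(),yd.copy()
    for _ in range(8):
        f=1+c["k1"]*(x*x+y*y); x,y=xd/f,yd/f
    P=np.stack([x*d,y*d,d],-1)
    W=(P-np.array(c["t"]))@np.array(c["R"]); W[d==0]=np.nan
    return W
def down(yaw):  # tool y axis (closing) at world angle yaw from +y ... tool z down
    return (Ro.from_euler('z',yaw)*Ro.from_euler('x',np.pi)).as_quat()
E
python3 - <<'E'
from h import *
for n in("top","scene"):
    c=capture(n); cv2.imwrite(f"pics/{n}0.png",c["image"]); W=cloud(c); print(n,np.array(c["t"])@-np.array(c["R"]),(c["range_z"]==0).mean())
    for q in("box","lid","mat","tray","book1","novel","pen_pot","stamp"):
        for r in silhouettes(n,q):
            m=r["region"]; p=W[m]; p=p[~np.isnan(p[:,0])]
            if len(p)<10: print(q,"few");continue
            zt=np.percentile(p[:,2],90); t=p[p[:,2]>zt-.008]
            (cx,cy),(w,h),a=cv2.minAreaRect(t[:,:2].astype(np.float32))
            print(q,round(r["conf"],2),np.round(r["xy"]),len(p),"ztop %.3f ctr %.3f %.3f size %.3f %.3f ang %.1f"%(zt,cx,cy,w,h,a), c["image"][m].mean(0).round())
E
```

```text
pics
top [ 0.44027555 -0.037215    1.06354428] 0.00396484375
box 0.59 [286. 209.] 88 ztop 0.060 ctr 0.512 0.061 size 0.003 0.117 ang 4.2 [61. 66. 68.]
lid 0.98 [282. 179.] 3249 ztop 0.107 ctr 0.577 0.078 size 0.137 0.156 ang 4.3 [ 98. 103. 102.]
mat 0.88 [197. 231.] 3617 ztop 0.006 ctr 0.447 0.315 size 0.174 0.163 ang 82.3 [ 61.  86. 113.]
tray 0.7 [301. 252.] 1606 ztop 0.011 ctr 0.400 0.031 size 0.126 0.093 ang 0.7 [ 49. 128. 141.]
tray 0.62 [398.  97.] 2900 ztop 0.016 ctr 0.818 -0.233 size 0.170 0.130 ang 25.6 [21. 24. 30.]
tray 0.59 [357. 178.] 1535 ztop 0.011 ctr 0.607 -0.119 size 0.124 0.094 ang 10.9 [25. 28. 33.]
book1 0.93 [458. 184.] 852 ztop 0.019 ctr 0.585 -0.393 size 0.064 0.091 ang 90.0 [82. 57. 49.]
book1 0.85 [407. 239.] 849 ztop 0.019 ctr 0.428 -0.254 size 0.062 0.092 ang 86.1 [82. 58. 50.]
book1 0.64 [365. 240.] 777 ztop 0.019 ctr 0.432 -0.148 size 0.091 0.062 ang 0.9 [83. 58. 50.]
book1 0.57 [417. 180.] 803 ztop 0.019 ctr 0.581 -0.283 size 0.063 0.092 ang 77.0 [83. 57. 48.]
novel 0.62 [309. 115.] 2623 ztop 0.031 ctr 0.772 0.008 size 0.174 0.112 ang 89.0 [57. 75. 49.]
[... 886 characters left out ...]
ng 10.5 [17. 15. 18.]
book1 0.93 [219. 226.] 844 ztop 0.018 ctr 0.580 -0.282 size 0.065 0.094 ang 78.1 [109.  65.  49.]
book1 0.66 [178. 220.] 773 ztop 0.018 ctr 0.584 -0.393 size 0.096 0.063 ang 1.5 [110.  65.  47.]
book1 0.62 [249. 191.] 608 ztop 0.018 ctr 0.430 -0.254 size 0.064 0.090 ang 86.3 [111.  66.  49.]
novel 0.78 [313. 316.] 4353 ztop 0.030 ctr 0.773 0.008 size 0.176 0.112 ang 88.5 [68. 95. 46.]
pen_pot 0.69 [308. 318.] 4315 ztop 0.030 ctr 0.773 0.008 size 0.176 0.112 ang 88.5 [68. 95. 45.]
pen_pot 0.47 [219. 225.] 853 ztop 0.018 ctr 0.580 -0.281 size 0.066 0.094 ang 78.0 [109.  66.  50.]
stamp 0.59 [403. 313.] 336 ztop 0.080 ctr 0.733 0.195 size 0.019 0.020 ang 47.2 [17. 32. 58.]
```

View pics/top0.png

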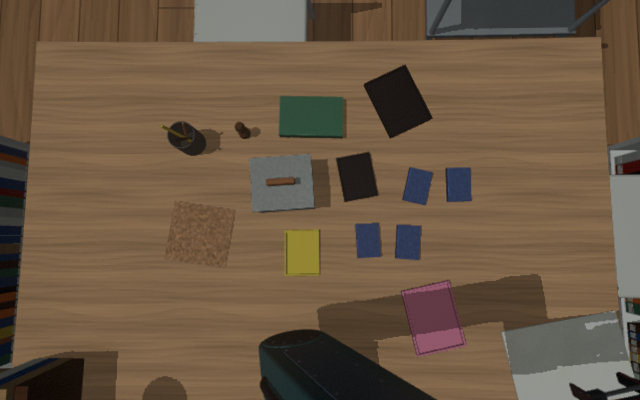

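View pics/scene0.png

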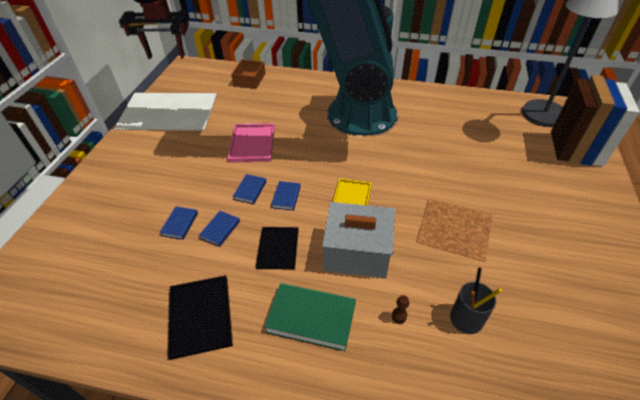

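The pictures show four blue books (top image, pixels (458,184), (407,239), (368,240) and (417,180)). The lidded box is at (282,182), the mat at (200,233) and the small black tray at (357,177). The larger black tray at (398,101), the yellow one and the pink one are decoys. Next, lid to mat.

```bash
cat >> h.py <<'E'
def rects(q, cam="top", zmin=-1, c=None):
    c=c or capture(cam); W=cloud(c); out=[]
    for r in silhouettes(cam,q):
        p=W[r["region"]]; p=p[~np.isnan(p[:,0])]; p=p[p[:,2]>zmin]
        if len(p)<10: continue
        zt=np.percentile(p[:,2],90); t=p[p[:,2]>zt-.008]
        (cx,cy),(w,h),a=cv2.minAreaRect(t[:,:2].astype(np.float32))
        if w<h: w,h,a=h,w,a+90           # a: direction of the long side
        a=(a+90)%180-90
        out.append(dict(x=cx,y=cy,L=w,S=h,yaw=np.radians(a),z=zt,conf=r["conf"],col=c["image"][r["region"]].mean(0)))
    return out
def quat(close):  # closing direction = world angle `close` (mod pi); take the one with last joint nearest zero
    return [down(close-np.pi/2), down(close+np.pi/2)]
def best(x,y,z,close):
    o=[(abs(j[5]),tuple(q)) for q in quat(close) if (j:=inverse_kinematics([x,y,z],q)) is not None]
    return list(min(o)[1])
SAFE=0.24
def go(x,y,close,z=SAFE):
    p=current_position()
    if p[2]<SAFE-.02: servo_line([p[0],p[1],SAFE],rate=.2)
    q=best(x,y,z,close); move_ptp([x,y,z],q); return q
def pick(x,y,z,close,width,opening=.088,lift=SAFE):
    move_gripper(opening); go(x,y,close); servo_line([x,y,z+.03],rate=.2); hit=servo_line([x,y,z],rate=.06,contact_N=12)
    move_gripper(max(width-.02,0)); g=current_finger_gap(); f=current_grip_force()
    servo_line([x,y,lift],rate=.12); print("pick hit",hit,"gap %.4f %.1fN, lifted gap %.4f %.1fN"%(g,f,current_finger_gap(),current_grip_force()),"t",current_clock())
def place(x,y,z,close,opening,contact=8,slow=.05):
    go(x,y,close); servo_line([x,y,z+.03],rate=.15); g=current_finger_gap()
    hit=servo_line([x,y,z],rate=slow,contact_N=contact); p=current_position(); move_gripper(opening)
    servo_line([x,y,SAFE],rate=.2); print("place gap %.4f hit %s at"%(g,hit),np.round(p,4),"t",current_clock())
E
python3 - <<'E'
from h import *
yaw=np.radians(4.3)
pick(.577,.078,.109,yaw,.016)
place(.447,.313,.109-.089+.003,yaw,.06)
c=capture("top"); cv2.imwrite("pics/top1.png",c["image"][80:330,130:530].repeat(2,0).repeat(2,1))
for q in("lid","box","dummy","tray","book1"):
    for r in rects(q,c=c): print(q,{k:np.round(v,3) for k,v in r.items()})
W=cloud(c); p=W[np.nan_to_num(W[:,:,2])>.085]; p=p[(abs(p[:,0]-.577)<.1)&(abs(p[:,1]-.078)<.1)]
print(len(p),cv2.minAreaRect(p[:,:2].astype(np.float32)))
p=W.reshape(-1,3);p=p[(abs(p[:,0]-.577)<.055)&(abs(p[:,1]-.078)<.06)&(abs(p[:,2]-.05)<.012)];print(len(p),cv2.minAreaRect(p[:,:2].astype(np.float32)),np.median(p[:,2]))
E
```

```text
pick hit False gap 0.0157 30.0N, lifted gap 0.0161 30.0N t 7.5417
place gap 0.0163 hit True at [0.4463 0.3126 0.0228] t 12.6417
lid {'x': np.float64(0.447), 'y': np.float64(0.313), 'L': np.float64(0.159), 'S': np.float64(0.138), 'yaw': np.float64(-1.498), 'z': np.float64(0.021), 'conf': np.float64(0.83), 'col': array([104.254, 108.698, 107.953])}
lid {'x': np.float64(0.773), 'y': np.float64(0.008), 'L': np.float64(0.174), 'S': np.float64(0.112), 'yaw': np.float64(1.55), 'z': np.float64(0.031), 'conf': np.float64(0.37), 'col': array([60.451, 79.401, 51.87 ])}
lid {'x': np.float64(0.728), 'y': np.float64(0.196), 'L': np.float64(0.024), 'S': np.float64(0.02), 'yaw': np.float64(-1.556), 'z': np.float64(0.082), 'conf': np.float64(0.37), 'col': array([29.568, 43.224, 60.297])}
box {'x': np.float64(0.577), 'y': np.float64(0.076), 'L': np.float64(0.15), 'S': np.float64(0.131), 'yaw': np.float64(-1.494), 'z': np.float64(0.097), 'conf': np.float64(0.76), 'col': array([75.19 , 79.18 , 78.907])}
dummy {'x': np.float64(0.7), 'y': np.float64(0.34), 'L': np.float64(0.069), 'S': np.float64(0.068), '
[... 1638 characters left out ...]
0.696, 51.291])}
book1 {'x': np.float64(0.428), 'y': np.float64(-0.254), 'L': np.float64(0.091), 'S': np.float64(0.063), 'yaw': np.float64(-0.065), 'z': np.float64(0.019), 'conf': np.float64(0.84), 'col': array([86.471, 62.402, 55.046])}
book1 {'x': np.float64(0.58), 'y': np.float64(-0.283), 'L': np.float64(0.092), 'S': np.float64(0.062), 'yaw': np.float64(-0.228), 'z': np.float64(0.019), 'conf': np.float64(0.56), 'col': array([86.676, 61.996, 53.772])}
437 ((0.5773887634277344, 0.07682152837514877), (0.13097061216831207, 0.15028263628482819), 4.215322017669678)
806 ((0.5746966600418091, 0.07464336603879929), (0.09226826578378677, 0.06217426061630249), 3.6126091480255127) 0.04967696597312167
```

```bash
cat >> h.py <<'E'
BX,BY,BYAW=.577,.0768,np.radians(4.2)
def books(): return [r for r in rects("book1") if r["col"][0]>r["col"][2]+15 and abs(r["L"]-.092)<.012 and abs(r["S"]-.062)<.01]
E
python3 - <<'E'
from h import *
pick(.575,.0747,.027,np.radians(3.7)+np.pi/2,.062,opening=.085)
place(.607,-.118,.024,np.radians(11)+np.pi/2,.085)
c=capture("top"); cv2.imwrite("pics/top2.png",c["image"][80:330,130:530].repeat(2,0).repeat(2,1))
for q in("dummy","lid"):
    for r in rects(q,c=c): print(q,{k:np.round(v,3) for k,v in r.items()})
for b in books(): print({k:np.round(v,3) for k,v in b.items()})
E
```

```text
pick hit False gap 0.0619 30.0N, lifted gap 0.0618 30.0N t 18.7083
place gap 0.0616 hit True at [ 0.6065 -0.1179  0.0257] t 23.2417
dummy {'x': np.float64(0.592), 'y': np.float64(-0.114), 'L': np.float64(0.077), 'S': np.float64(0.066), 'yaw': np.float64(-1.393), 'z': np.float64(0.051), 'conf': np.float64(0.62), 'col': array([ 97.581, 127.336, 145.252])}
lid {'x': np.float64(0.447), 'y': np.float64(0.313), 'L': np.float64(0.159), 'S': np.float64(0.138), 'yaw': np.float64(-1.497), 'z': np.float64(0.021), 'conf': np.float64(0.72), 'col': array([113.373, 118.243, 117.798])}
lid {'x': np.float64(0.447), 'y': np.float64(0.315), 'L': np.float64(0.175), 'S': np.float64(0.163), 'yaw': np.float64(1.425), 'z': np.float64(0.006), 'conf': np.float64(0.41), 'col': array([ 70.639,  95.888, 122.403])}
{'x': np.float64(0.585), 'y': np.float64(-0.393), 'L': np.float64(0.091), 'S': np.float64(0.063), 'yaw': np.float64(0.0), 'z': np.float64(0.019), 'conf': np.float64(0.95), 'col': array([71.067, 50.278, 42.583])}
```

View pics/top2.png

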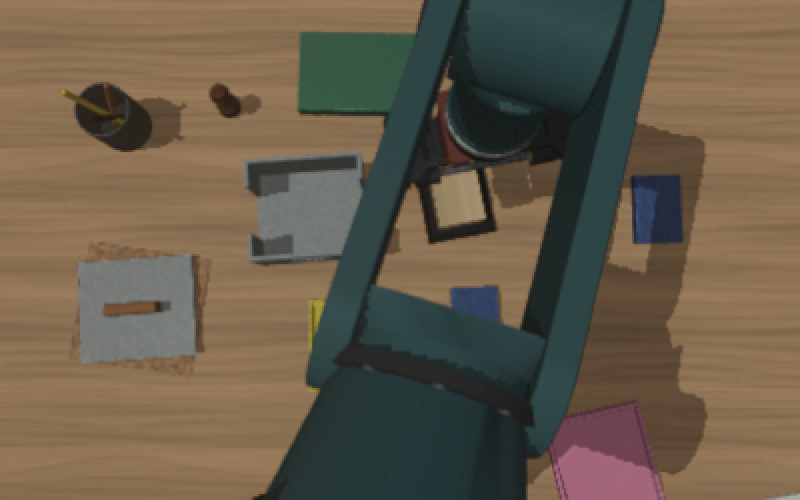

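```bash
cat >> h.py <<'E'
def show(b): print({k:np.round(v,3) for k,v in b.items()})
def stack(k, b):
    show(b); tz=5e-3+16e-3*k+.008
    pick(b["x"],b["y"],.008,b["yaw"]+np.pi/2,.062,opening=.085)
    place(BX,BY,max(tz-.002,.0205),BYAW+np.pi/2,.078,contact=6,slow=.04)
E
python3 - <<'E'
from h import *
go(.447,.313,BYAW)
for r in rects("dummy"): show(r)
bs=books(); [show(b) for b in bs]
b=min(bs,key=lambda b:np.hypot(b["x"]-.432,b["y"]+.148))
stack(0,b)
go(.447,.313,BYAW)
c=capture("top"); W=cloud(c).reshape(-1,3)
p=W[(abs(W[:,0]-BX)<.056)&(abs(W[:,1]-BY)<.066)&(abs(W[:,2]-.023)<.01)&(abs(W[:,2]-.023)<.007)]
print(len(p),cv2.minAreaRect(p[:,:2].astype(np.float32)),np.ptp(p[:,2]))
cv2.imwrite("pics/top3.png",c["image"][80:330,130:530].repeat(2,0).repeat(2,1))
E
```

```text
{'x': np.float64(0.606), 'y': np.float64(-0.119), 'L': np.float64(0.092), 'S': np.float64(0.062), 'yaw': np.float64(0.191), 'z': np.float64(0.051), 'conf': np.float64(0.59), 'col': array([ 87.513, 115.311, 132.484])}
{'x': np.float64(0.428), 'y': np.float64(-0.253), 'L': np.float64(0.092), 'S': np.float64(0.063), 'yaw': np.float64(-0.071), 'z': np.float64(0.019), 'conf': np.float64(0.96), 'col': array([86.646, 60.598, 51.83 ])}
{'x': np.float64(0.562), 'y': np.float64(-0.281), 'L': np.float64(0.093), 'S': np.float64(0.063), 'yaw': np.float64(-0.229), 'z': np.float64(0.019), 'conf': np.float64(0.76), 'col': array([85.668, 61.426, 53.594])}
{'x': np.float64(0.432), 'y': np.float64(-0.147), 'L': np.float64(0.091), 'S': np.float64(0.062), 'yaw': np.float64(0.039), 'z': np.float64(0.019), 'conf': np.float64(0.71), 'col': array([87.054, 60.945, 51.676])}
{'x': np.float64(0.585), 'y': np.float64(-0.393), 'L': np.float64(0.091), 'S': np.float64(0.064), 'yaw': np.float64(0.004), 'z': np.float64(0.019), 'conf': np.float64(0.58), 'col': array([86.382, 59.376, 48.941])}
{'x': np.float64(0.432), 'y': np.float64(-0.147), 'L': np.float64(0.091), 'S': np.float64(0.062), 'yaw': np.float64(0.039), 'z': np.float64(0.019), 'conf': np.float64(0.71), 'col': array([87.054, 60.945, 51.676])}
pick hit False gap 0.0620 30.0N, lifted gap 0.0617 30.0N t 31.6583
place gap 0.0617 hit False at [0.5772 0.0768 0.0206] t 36.75
759 ((0.577399492263794, 0.09201809763908386), (0.10069111734628677, 0.11050686985254288), 89.75032043457031) 0.011891136645240781
```

View pics/top3.png

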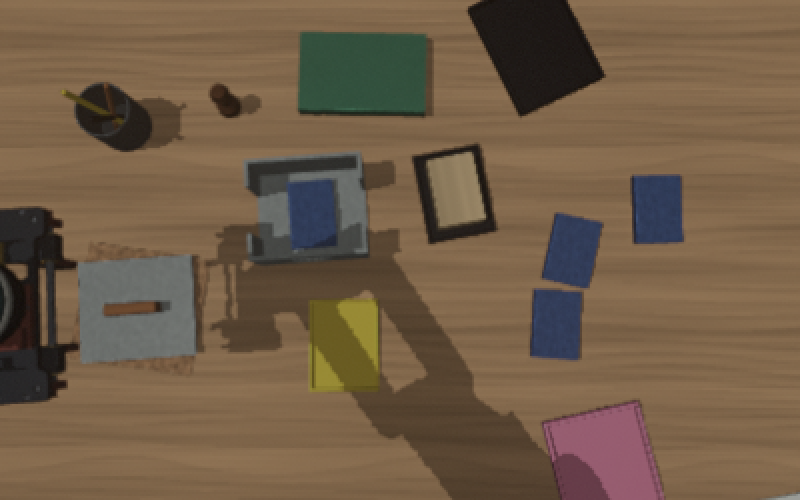

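The dummy is in the tray, book 1 lies in the middle of the box at (313,213), and three books remain on the table. Next I'll stack those.

```bash
cat >> h.py <<'E'
def inbox(bs): return [b for b in bs if np.hypot(b["x"]-BX,b["y"]-BY)<.05]
def out(bs): return [b for b in bs if np.hypot(b["x"]-BX,b["y"]-BY)>.1]
E
python3 - <<'E'
from h import *
for k in (1,2,3):
    bs=books(); 
    for b in inbox(bs): print("inbox"),show(b)
    if not out(bs): print("none seen"); break
    stack(k,max(out(bs),key=lambda b:b["conf"]))
    if abs(current_finger_gap()-.078)>.01: break
    go(.447,.313,BYAW)
bs=books(); [show(b) for b in bs]
for n in("top","scene"):
    c=capture(n); cv2.imwrite(f"pics/{n}4.png",c["image"])
for q in("lid","dummy"): [show(r) for r in rects(q)[:2]]
E
```

```text
inbox
{'x': np.float64(0.577), 'y': np.float64(0.076), 'L': np.float64(0.092), 'S': np.float64(0.062), 'yaw': np.float64(0.08), 'z': np.float64(0.024), 'conf': np.float64(0.94), 'col': array([85.687, 59.879, 49.041])}
{'x': np.float64(0.428), 'y': np.float64(-0.254), 'L': np.float64(0.092), 'S': np.float64(0.062), 'yaw': np.float64(-0.067), 'z': np.float64(0.019), 'conf': np.float64(0.93), 'col': array([86.42 , 60.902, 52.709])}
pick hit False gap 0.0614 30.0N, lifted gap 0.0617 30.0N t 44.7333
place gap 0.0616 hit True at [0.5765 0.0768 0.0289] t 49.8083
inbox
{'x': np.float64(0.576), 'y': np.float64(0.076), 'L': np.float64(0.092), 'S': np.float64(0.062), 'yaw': np.float64(0.074), 'z': np.float64(0.04), 'conf': np.float64(0.87), 'col': array([84.154, 58.625, 48.051])}
{'x': np.float64(0.585), 'y': np.float64(-0.392), 'L': np.float64(0.091), 'S': np.float64(0.063), 'yaw': np.float64(-0.004), 'z': np.float64(0.019), 'conf': np.float64(0.86), 'col': array([85.415, 59.313, 49.537])}
pick hit False gap 0.0612 30.0N, lifted gap 0.0618 30.0N t 58.25
place gap 0.0615 hit True at [0.5766 0.0
[... 529 characters left out ...]
p 0.0617 hit True at [0.5765 0.0768 0.0608] t 76.2333
{'x': np.float64(0.576), 'y': np.float64(0.076), 'L': np.float64(0.092), 'S': np.float64(0.062), 'yaw': np.float64(0.081), 'z': np.float64(0.072), 'conf': np.float64(0.71), 'col': array([81.221, 56.69 , 46.641])}
{'x': np.float64(0.447), 'y': np.float64(0.313), 'L': np.float64(0.159), 'S': np.float64(0.138), 'yaw': np.float64(-1.495), 'z': np.float64(0.021), 'conf': np.float64(0.85), 'col': array([101.883, 106.31 , 105.657])}
{'x': np.float64(0.606), 'y': np.float64(-0.119), 'L': np.float64(0.092), 'S': np.float64(0.062), 'yaw': np.float64(0.193), 'z': np.float64(0.051), 'conf': np.float64(0.63), 'col': array([ 89.915, 118.753, 136.501])}
```

View pics/top4.png

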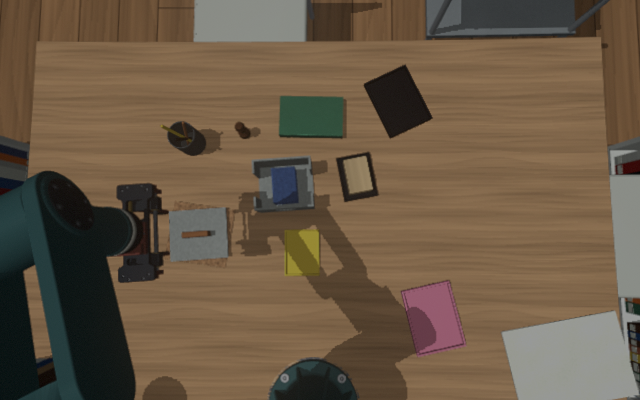

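View pics/scene4.png

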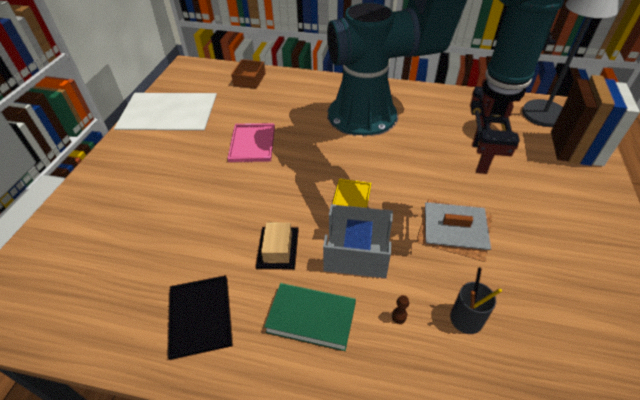

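All four books are piled at (284,185) in the top image and the table is otherwise clear. The lid goes back on next.

Run:
```python
from h import *
pick(.4465,.3128,.023,np.radians(4.2),.016)
go(.577,.0768,BYAW); print(current_finger_gap())
hit=servo_line([.577,.0768,.125],rate=.12,contact_N=8)
if not hit: hit=servo_line([.577,.0768,.1075],rate=.03,contact_N=10)
print(hit,current_position(),current_finger_gap(),current_force())
if current_position()[2]<.111:
    move_gripper(.06); p=current_position(); servo_line([p[0],p[1],.25],rate=.15); go(.447,.313,BYAW)
for n in("top","scene"):
    c=capture(n)
    for r in rects("lid",n,c=c)[:2]: show(r)
    W=cloud(c).reshape(-1,3)
    p=W[(abs(W[:,0]-BX)<.064)&(abs(W[:,1]-BY)<.074)&(abs(W[:,2]-.105)<.008)]
    A=np.c_[p[:,:2]-[BX,BY],np.ones(len(p))]; print(n,len(p),"plane",np.linalg.lstsq(A,p[:,2],rcond=None)[0])
cv2.imwrite("pics/scene5.png",c["image"]); print(current_clock())
```

```text
pick hit False gap 0.0158 30.0N, lifted gap 0.0161 30.0N t 83.125
0.015996005198817997
True [0.57678051 0.07674914 0.10884906] 0.015879557066269378 [-1.27858632  0.3175475   5.23394175]
{'x': np.float64(0.578), 'y': np.float64(0.077), 'L': np.float64(0.156), 'S': np.float64(0.136), 'yaw': np.float64(-1.497), 'z': np.float64(0.107), 'conf': np.float64(0.71), 'col': array([94.089, 98.353, 97.702])}
{'x': np.float64(0.606), 'y': np.float64(-0.119), 'L': np.float64(0.092), 'S': np.float64(0.062), 'yaw': np.float64(0.193), 'z': np.float64(0.051), 'conf': np.float64(0.47), 'col': array([ 87.188, 115.208, 132.471])}
top 2768 plane [ 0.000166   -0.00022773  0.10373763]
{'x': np.float64(0.589), 'y': np.float64(0.076), 'L': np.float64(0.14), 'S': np.float64(0.102), 'yaw': np.float64(0.453), 'z': np.float64(0.114), 'conf': np.float64(0.61), 'col': array([115.251, 119.177, 121.372])}
scene 2451 plane [ 0.00231891 -0.00256178  0.1027122 ]
89.0
```

View pics/scene5.png

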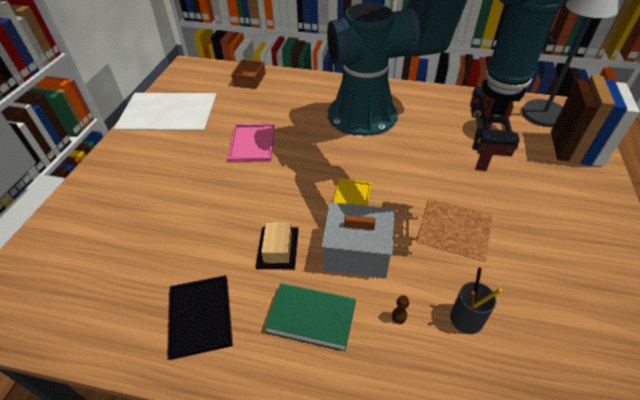

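The lid is seated level on the box at (358,235), the dummy is in the tray at (277,245), and the bystanders have not moved.

```bash
python3 -c "
from bench import *
print(close_job())"
```

```text
the job is handed in; nothing more can be done
None
```

I handed the job in at about 89 s: all four blue books are piled square in the box, the lid is back on fully down and level, the dummy block is flat in the small black tray, and the bystanders were left where they were; no verdict came back.

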